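# Roll down the instrument case's trim strip

### The arm

A 6-joint arm with a two-finger parallel gripper is mounted at the origin on the work surface. World frame = base frame: x ahead of the robot, y to its left, z up, the work surface at z = 0. Lengths are in m, angles in rad, forces in N, time in s.
With the tool pointing down it reaches from about 0.225 to 0.875 m from the base axis. Payload 3.4 kg.
Tool frame: the origin (TCP) lies on the centre line of the jaws, within the pads' length; the fingertips stand 17 mm ahead of it and the grasp point (between the pads) lies 2 mm behind it (manip.finger_overhang is the distance from the TCP to the fingertips, in m); y points along the fingers, x is the direction in which the jaws open and shut, and the axes are right-handed (so a half turn about y gives the same grasp; the last joint's range is limited). The gripper opens to 85 mm and grips with 20 to 120 N. Pads are 22 mm wide; open, the fingers measure 114 mm over their backs; the gripper's body (76 mm by 85 mm) begins 54 mm behind the grasp point. The pads swing forward as they close: fully open they stand 13 mm farther back than shut.
Start: joints at [-1.364, 0.276, 1.505, -0, 1.361, -0.121], TCP at [0.185, -0.544, 0.248] pointing down, gripper open.
Joint ranges: [-2.89, 2.89], [-0.75, 2.08], [0.22, 2.7], [-1.18, 4.32], [0.11, 2.71], [-2.7, 2.7]. Speed limits (rad/s): [2.57, 2.57, 3.14, 3.14, 3.14, 3.14].

### API

Orientations are given as a unit quaternion [w, x, y, z].
In Python, from rig import manip gives the robot as it stands.
- The arm moves only by the tool arm_command, never from a script. Its argument "commands" is a list of rows, each a list of 3 entries, a list of its own where there are three numbers: the finger opening in cm, from 0 to 8.54, then the shift along the world's x, y, z in cm, then the turn about the world's z in rad. A call has 1 to 12 rows; each row shifts and turns the commanded pose from where the row before left it; what a row does not reach is not made up. A row lasts 1/10 s, in which the tool goes at most 50 mm and 8.59 degrees, less where a joint would pass 70% of its speed; a pose out of reach is approached as far as the arm can. A call with a gripper value outside its range is refused whole. The fingers move at their own pace and stop on an object; "grip_force" is the grip in N (left out, the last holds). Time passes only in rows, so rows that do not move let the fingers close. It gives the time, the measured TCP pose, the force and the opening at its end, in the units of the state.
- manip.get_state(): the state, without advancing time (a new reading comes with each control period).
- manip.get_image(name): name is "scene" or "top" or "wrist"; returns a dict with "pixels" (420x560x3 uint8, red, green, blue), "range_z" (420x560 float32, m along the optical axis (not along the pixel's ray), 0 where there is no reading), "intrinsics" (3x3 intrinsics, pixels), "R" (3x3) and "t" (3): a world point X has camera coordinates R X + t. Camera axes: x right, y down, z forward; pixel columns grow to the right and rows downward; lengths in m; the calibration is good to about 2 mm. A picture is of the moment at which its call begins.
- manip.sign_off(): hands the job in, once; it reports no verdict.
The state is a dict: "clock": time; "qpos": joint angles; "qd": joint speeds; "effort": joint torques, N m; "position": TCP position; "ee_rot": TCP orientation; "contact_force": force on the tool from outside, world axes, zero at the start; "moment": the same for the moment, N m; "width": finger opening in m.
Only numpy, scipy, OpenCV 4.12 (cv2) and the standard library are available. Lean on these libraries where they do the work, as an engineer would, in place of code of your own. Each camera call takes 0.05 s, during which the arm holds its last target.

### The job

The trim strip along the top front edge of the blue instrument case (the edge above its knobs, towards the robot) is standing proud. Take the hand roller out of its stand and roll it along the strip with firm pressure, so that the rolling presses all three sections home; do not touch the case or strip with the gripper itself. Then hang the roller upright in its stand again and let go.

Things in the scene. Friction and masses are not known exactly. Their poses are not given: they have to be found in the camera images.
- roller: Upright hand roller, 0.3 kg, the one tool with a wheel. Origin: wheel's lowest point; z up, y along the axle, x = rolling direction (symmetrical). Rubber wheel 50 mm dia, 24 wide. Fork 33 wide, z 16-58. Steel cross plate 40 (x) x 94 (y), z 58-66. Wooden block handle 28 (x) x 60 (y), z 66-116: grip from above across the 28 mm (fingers closing along x, so rolling cannot tip it), near z 96.
- wheel (a joint): Turning angle of the roller's wheel in rad, 0 at the start, turns freely without limit; rolling along the roller's +x adds, along -x subtracts, 1 rad for each 25 mm rolled.
- stand: Roller's stand, fixed. Origin: centre of underside, z up. Base 80 (x) x 84 (y) x 6 mm; two grey uprights, each 70 long (x), 12 thick, tops at z 70, 58 mm free between them (y), open front and back. The roller hangs by its cross plate on both uprights, wheel between them: axes parallel (either way round), roller origin 12 mm above the stand's.
- case: Blue instrument case, 200 (x) x 250 (y) x 96 mm, fixed. Origin: on the underside, below the middle of the proud strip; z up, y along the strip, x from front to back (case x -14 to 186). Strip on the front top edge at x = 0: 16 mm wide, y -96 to 96, three 63.5 mm sections. Its top is at z 98 when home (2 mm above the case), 104 fully proud. The like strip on the rear edge is already home.
- section1 (a joint): How far in is the first of the three trim strip sections (at the +y end of the case's frame, centred on y = +64.5 mm), m: 0 = fully proud, 0.006 = home (hard stop); starts at 0 to 0.002. It sinks straight down when pressed with more than about 7 N and stays where it is left.
- section2 (a joint): How far in is the middle of the three trim strip sections (centred on y = 0), m: 0 = fully proud, 0.006 = home (hard stop); starts at 0 to 0.002. It sinks straight down when pressed with more than about 7 N and stays where it is left.
- section3 (a joint): How far in is the last of the three trim strip sections (at the -y end of the case's frame, centred on y = -64.5 mm), m: 0 = fully proud, 0.006 = home (hard stop); starts at 0 to 0.002. It sinks straight down when pressed with more than about 7 N and stays where it is left.
There are look-alikes about, which are no part of the job. Leave any pink or red look-alike of the roller alone.

How it is judged:
By the outcome, as a careful person would: the job done as asked, in the order asked, and still so for the second after the job is handed in, with the robot touching nothing.
It also fails if it takes over 58 s, if anything falls off the work surface, if the arm or the gripper's body presses on something with over 40 N, if the wrist force passes 120 N, or if a joint passes its speed limit or range.

## Working session

There is one attempt and no reset: what is moved stays moved. The work goes in short steps, Python scripts to look and compute and a tool call to move; the robot and the scene stay as the last step left them, time stands still between calls to the robot, and variables do not carry over. Pictures are saved under pics/ and viewed, and the job is handed in when it is done.

Besides the shell and the picture viewer there is one more tool, called after "Emit:" by a JSON object that holds its "name" and its "arguments", one argument or row to a line. arm_command: Moves the arm, as the interface text tells. Its arguments: {"type":"object","properties":{"commands":{"type":"array"},"grip_force":{"type":"number"}},"required":["commands"]}

```bash
mkdir -p pics; ls; cat > h.py <<'E'
from rig import manip
import numpy as np, cv2
def snap(n,f):
    im=manip.get_image(n); cv2.imwrite('pics/'+f+'.png',im['pixels'][:,:,::-1]); np.savez('pics/'+f+'.npz',**im); return im
def pts(im):
    K=np.array(im['intrinsics']);R=np.array(im['R']);t=np.array(im['t']);z=im['range_z']
    v,u=np.mgrid[0:z.shape[0],0:z.shape[1]]
    c=np.stack([(u-K[0,2])/K[0,0]*z,(v-K[1,2])/K[1,1]*z,z],-1)
    return (c-t)@R
E
python3 - <<'E'
from h import *
for n in('top','scene','wrist'):
    im=snap(n,n+'0'); print(n,im['t'],(-np.array(im['R']).T@im['t']).round(3),(im['range_z']>0).mean())
print(manip.get_state())
E
```

```text
pics
top [-0.07201766  0.4380316   0.98118828] [ 0.388 -0.046  1.003] 0.9960289115646258
scene [ 0.39217729 -0.02074231  1.33809724] [0.945 0.698 0.751] 0.9961649659863946
wrist [-0.57374566 -0.0326371   0.37690474] [ 0.247 -0.523  0.372] 0.9961819727891157
{'clock': 0.15, 'qpos': array([-1.36402014e+00,  2.76447005e-01,  1.50584806e+00,  1.57205896e-05,
        1.36068271e+00, -1.21016671e-01]), 'qd': array([ 0.00264128, -0.00259849, -0.00463645, -0.00022635,  0.00077006,
        0.00141194]), 'effort': array([ 1.34659029e-03, -4.17145550e+01, -2.46032238e+01, -1.53633464e-04,
        7.62849231e-03, -6.51922932e-06]), 'position': array([ 0.18503861, -0.54402522,  0.24763767]), 'ee_rot': array([ 0.57521564, -0.5745454 ,  0.41207566, -0.4113614 ]), 'contact_force': array([ 0.47951434, -0.47364268,  0.04215831]), 'moment': array([-0.02354816, -0.03299135, -0.02475587]), 'width': 0.08518778892841054}
```

View pics/top0.png

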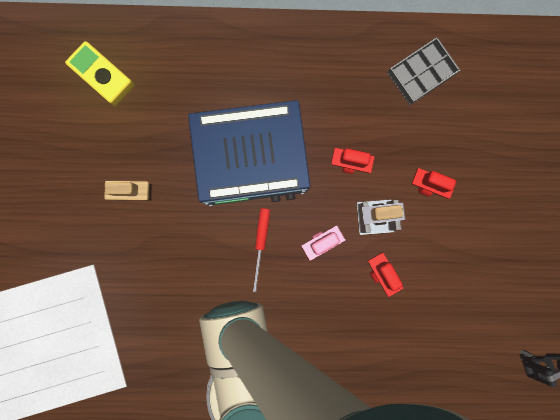

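View pics/scene0.png

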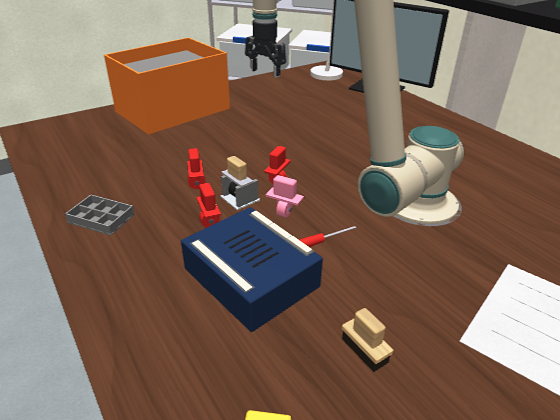

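The top view shows the blue case at about (250,152), with the front strip at (253,188) and the knobs below it. The roller (wooden handle) sits in its grey stand at (382,216), with red and pink look-alikes around it. A brush lies at (127,190) and is not a roller. Next I measure positions.

```bash
python3 - <<'E'
from h import *
im=dict(np.load('pics/top0.npz')); P=pts(im); hsv=cv2.cvtColor(im['pixels'],cv2.COLOR_RGB2HSV)
v,u=np.mgrid[0:420,0:560]
H,S,V=[hsv[...,i].astype(int) for i in range(3)]
def rect(m,name,plane=None):
    q=P[m]; r=cv2.minAreaRect((q[:,:2]*1000).astype(np.float32))
    print(name,m.sum(),'c',np.round(r[0],1),'size',np.round(r[1],1),'ang',round(r[2],2),'z',np.percentile(q[:,2],[5,50,95]).round(4),'mean',q.mean(0).round(4))
    d=q[:,:2]-q[:,:2].mean(0); w,e=np.linalg.eigh(d.T@d); print('   major dir deg',np.degrees(np.arctan2(e[1,1],e[0,1])).round(2))
roi=(u>350)&(u<412)&(v>193)&(v<240)
z=P[...,2]
rect(roi&(z>0.115)&(z<0.15),'handle')
rect(roi&(z>0.06)&(z<0.083),'plate+uprights')
rect(roi&(z>0.071)&(z<0.083),'plate')
rect(roi&(z>0.06)&(z<0.0735),'upr')
c=(u>180)&(u<320)&(v>90)&(v<210)
white=c&(S<60)&(V>170)&(z>0.09)
rect(white&(v>150),'front');rect(white&(v<140),'rear')
rect(c&(z>0.09)&(z<0.115),'case top')
vals=z[roi&(z>0.03)]; print(np.histogram(vals,bins=np.arange(0.03,0.14,0.004)))
big=lambda a,b,f:cv2.imwrite(f,cv2.resize(im['pixels'][a[0]:a[1],b[0]:b[1],::-1],None,fx=6,fy=6,interpolation=cv2.INTER_CUBIC))
big((190,245),(345,420),'pics/a.png'); big((170,212),(190,320),'pics/b.png')
E
```

```text
handle 358 c [ 435.5 -285.7] size [27.9 60.3] ang 7.53 z [0.1231 0.1281 0.1308] mean [ 0.4353 -0.2843  0.1276]
   major dir deg 97.24
plate+uprights 486 c [ 430.6 -286.3] size [69.4 94.5] ang 6.36 z [0.0667 0.0774 0.0811] mean [ 0.4296 -0.2778  0.0755]
   major dir deg 91.19
plate 372 c [ 432.6 -286.2] size [68.1 94. ] ang 8.98 z [0.072  0.0782 0.0813] mean [ 0.4324 -0.2753  0.0778]
   major dir deg 93.77
upr 155 c [ 430.2 -283. ] size [69.4 86. ] ang 6.36 z [0.0619 0.07   0.0727] mean [ 0.4215 -0.2846  0.0691]
   major dir deg 88.85
front 594 c [476.5   9.7] size [168.5 123.1] ang 68.45 z [0.1011 0.1038 0.1065] mean [0.4845 0.0063 0.1098]
   major dir deg 97.87
rear 595 c [520.   12.3] size [276.8 191.4] ang 7.89 z [0.0963 0.0987 0.1013] mean [0.648  0.0303 0.1003]
   major dir deg 97.96
case top 9949 c [570.5  19. ] size [200.5 250. ] ang 8.42 z [0.0942 0.0971 0.1023] mean [0.5689 0.019  0.0974]
   major dir deg 98.41
(array([ 15,  23,  17,  21,  31,  28,   9,  12,  11,  56,  81, 120, 204,
         6,   5,   5,   8,   5,   5,   5,   6,   6,  11,  51, 249,  43,
         0]), array([0.03 , 0.034, 0.038, 0.042, 0.046, 0.05 , 0.054, 0.058, 0.062,
       0.066, 0.07 , 0.074, 0.078, 0.082, 0.086, 0.09 , 0.094, 0.098,
       0.102, 0.106, 0.11 , 0.114, 0.118, 0.122, 0.126, 0.13 , 0.134,
       0.138]))
```

```bash
python3 - <<'E'
from h import *
im=dict(np.load('pics/scene0.npz'))
cv2.imwrite('pics/c.png',cv2.resize(im['pixels'][130:330,170:330,::-1],None,fx=3.0,fy=3.0,interpolation=cv2.INTER_CUBIC))
E
```

```text
(no output)
```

View pics/a.png

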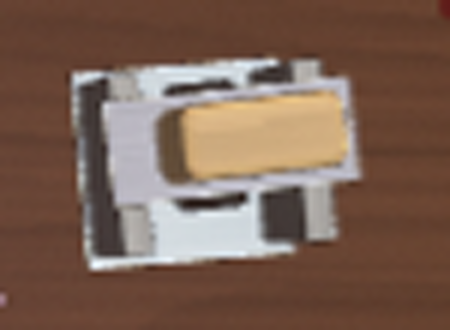

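View pics/b.png

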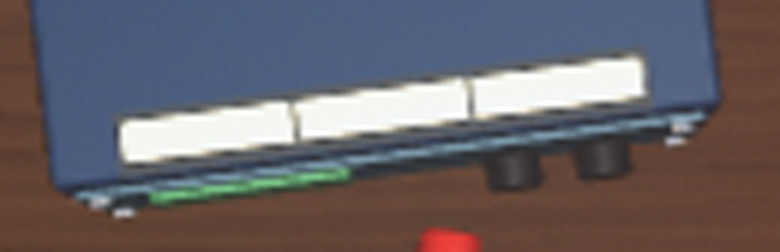

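View pics/c.png

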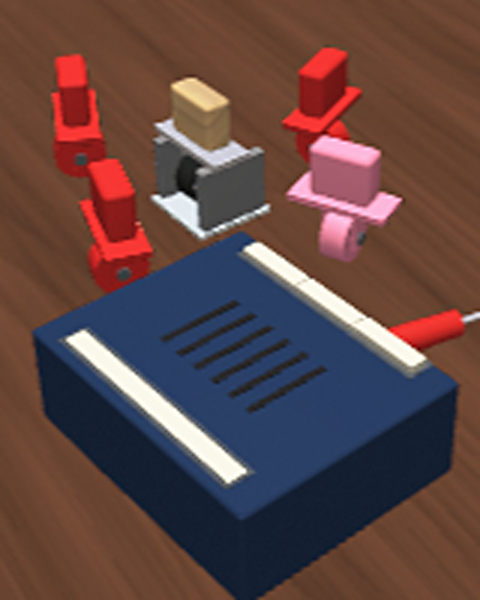

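```bash
python3 - <<'E'
from h import *
im=dict(np.load('pics/top0.npz')); P=pts(im); hsv=cv2.cvtColor(im['pixels'],cv2.COLOR_RGB2HSV)
v,u=np.mgrid[0:420,0:560];H,S,V=[hsv[...,i].astype(int) for i in range(3)]; z=P[...,2]
K,R,t=im['intrinsics'],im['R'],im['t']; C=-R.T@t
def onplane(uv,h):
    uv=np.asarray(uv,float); d=np.c_[(uv[:,0]-K[0,2])/K[0,0],(uv[:,1]-K[1,2])/K[1,1],np.ones(len(uv))]@R
    return (C+d*((h-C[2])/d[:,2])[:,None])[:,:2]*1000
# a.png coords -> px : /6 + offset
A=lambda l:[((x+.5)/6-.5+345,(y+.5)/6-.5+190) for x,y in l]
B=lambda l:[((x+.5)/6-.5+190,(y+.5)/6-.5+170) for x,y in l]
print('base corners',onplane(A([(73,73),(90,269)]),.006).round(1))
print('plate corners',onplane(A([(104,103),(117,203),(347,78),(360,179)]),.078).round(1))
print('uprights outer L/R',onplane(A([(109,72),(124,256),(318,62),(337,240)]),.07).round(1))
print('strip corners',onplane(B([(120,118),(123,164),(641,55),(646,98)]),.103).round(1))
m=(u>350)&(u<412)&(v>193)&(v<240)&(z>0.12)&(V>200)
print(m.sum()); q=onplane(np.c_[u[m],v[m]],.128); r=cv2.minAreaRect(q.astype(np.float32)); print('handle',r)
red=(S>80)&(V>150)&((H<5)|(H>165))
n,l,s,c=cv2.connectedComponentsWithStats(red.astype(np.uint8))
for i in range(1,n):
    if s[i,4]>100:
        q=P[l==i]; print('red',q.mean(0).round(3),q.min(0).round(3),q.max(0).round(3))
for i in range(3):
  yc=[64.5,0,-64.5][i]; th=np.radians(8.3); o=np.array([.4854,.0066])
  d=P[...,:2]-o; cx=d@[np.cos(th),np.sin(th)]; cy=d@[-np.sin(th),np.cos(th)]
  mm=(abs(cx)<.005)&(abs(cy-yc/1000)<.025); mc=(cx>.03)&(cx<.04)&(abs(cy-yc/1000)<.025)
  print('sec',i+1,np.median(z[mm]),'case',np.median(z[mc]))
from scipy.spatial.transform import Rotation as Ro
s=manip.get_state(); w,x,y,zz=s['ee_rot']; M=Ro.from_quat([x,y,zz,w]).as_matrix(); print(M.round(3))
E
```

```text
base corners [[ 466.  -240.7]
 [ 386.5 -248.1]]
plate corners [[ 449.2 -238.5]
 [ 411.6 -243.6]
 [ 460.2 -330.7]
 [ 422.1 -335.6]]
uprights outer L/R [[ 461.6 -242. ]
 [ 391.7 -248.1]
 [ 466.7 -322. ]
 [ 399.  -329.3]]
strip corners [[480.5 101.8]
 [463.7 100.3]
 [507.  -88.1]
 [491.2 -90.2]]
289
handle ((439.7242736816406, -285.89508056640625), (31.93598747253418, 55.65517807006836), 7.2063703536987305)
red [ 0.555 -0.215  0.09 ] [ 0.388 -0.281 -0.001] [ 0.588 -0.046  1.003]
red [ 0.505 -0.398  0.093] [ 0.388 -0.484  0.   ] [ 0.541 -0.046  1.003]
red [ 0.397 -0.012  0.026] [ 0.348 -0.046  0.016] [0.446 0.004 1.003]
red [ 0.365 -0.152  0.111] [ 0.335 -0.189  0.001] [ 0.391 -0.046  1.003]
red [ 0.299 -0.288  0.097] [ 0.24  -0.356 -0.004] [ 0.388 -0.046  1.003]
sec 1 0.10461956658391215 case 0.09663594512894652
sec 2 0.10351484894939184 case 0.09649184536688359
sec 3 0.10311664809473213 case 0.0967230642057867
[[ 0.322 -0.     0.947]
 [-0.947  0.001  0.322]
 [-0.001 -1.     0.   ]]
```

Emit:
{"name": "arm_command", "arguments": {
  "commands": [
    [6,[2.5,2.58,0],0.14],
    [6,[2.5,2.58,0],0.14],
    [6,[2.5,2.58,0],0.14],
    [6,[2.5,2.58,0],0.14],
    [6,[2.5,2.58,0],0.14],
    [6,[2.5,2.58,0],0.14],
    [6,[2.5,2.58,0],0.14],
    [6,[2.5,2.58,0],0.14],
    [6,[2.5,2.58,0],0.14],
    [6,[2.5,2.58,0],0.108],
    [6,[0,0,0],0],
    [6,[0,0,0],0]
  ],
  "grip_force": 90
}}

```text
clock: 1.35
position: [0.4352, -0.2859, 0.248]
ee_rot: [-0.706, 0.706, 0.044, -0.045]
contact_force: [-0.3, -0.1, 0.1]
width: 0.0604
```

```bash
python3 - <<'E'
from h import *
from scipy.spatial.transform import Rotation as Ro
im=snap('wrist','w1'); s=manip.get_state(); w,x,y,z=s['ee_rot'];M=Ro.from_quat([x,y,z,w]).as_matrix()
print(s['clock'],s['position'],np.degrees(np.arctan2(M[1,0],M[0,0])),s['qpos'])
P=pts(im); m=(P[...,2]>.12)&(P[...,2]<.135)&(np.hypot(P[...,0]-.435,P[...,1]+.286)<.05)
q=(P[m][:,:2]*1000).astype(np.float32); print(m.sum(),cv2.minAreaRect(q),q.mean(0))
m=(P[...,2]>.074)&(P[...,2]<.083)&(np.hypot(P[...,0]-.435,P[...,1]+.286)<.06)
q=(P[m][:,:2]*1000).astype(np.float32); print(m.sum(),cv2.minAreaRect(q))
E
```

```text
1.4 [ 0.4347783  -0.28653324  0.24806859] 7.1548430650241075 [-7.15849966e-01  1.94523061e-01  1.61700819e+00 -8.07055737e-04
  1.33058167e+00 -8.40533386e-01]
3103 ((435.36492919921875, -285.554931640625), (27.831178665161133, 59.889915466308594), 6.362417697906494) [ 435.06543 -283.6826 ]
1952 ((435.32623291015625, -285.50030517578125), (40.019588470458984, 93.09465026855469), 7.097286224365234)
```

View pics/w1.png

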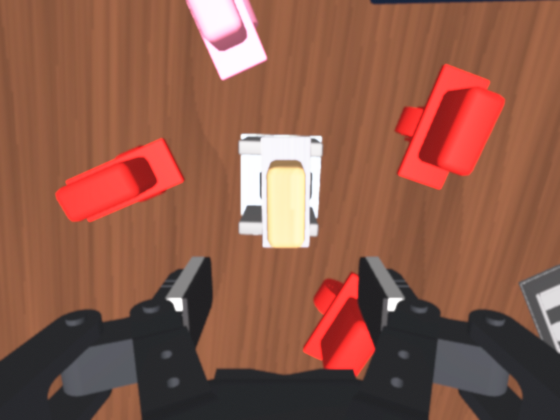

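The wrist view confirms the handle under the gripper at pixel (287,205), with yaw about 7°, and the fingers have room on both sides. I'll descend and grip.

Emit:
{"name": "arm_command", "arguments": {
  "commands": [
    [6,[0,0.05,-3.5],0],
    [6,[0,0,-3.5],0],
    [6,[0,0,-3],0],
    [6,[0,0,-2.5],0],
    [6,[0,0,-1.7],0],
    [6,[0,0,0],0],
    [2,[0,0,0],0],
    [2,[0,0,0],0],
    [2,[0,0,0],0],
    [2,[0,0,0],0],
    [2,[0,0,0],0],
    [2,[0,0,0],0]
  ],
  "grip_force": 90
}}

```text
clock: 2.6
position: [0.4358, -0.287, 0.1077]
ee_rot: [-0.705, 0.707, 0.045, -0.044]
contact_force: [-0.7, -1.7, 6.3]
width: 0.027
```

Emit:
{"name": "arm_command", "arguments": {
  "commands": [
    [2,[0,0,1],0],
    [2,[0,0,3],0],
    [2,[0,0,4],0],
    [2,[0,0,4],0],
    [2,[0,0,4],0],
    [2,[0,1.5,1],-0.1],
    [2,[0.3,3,0],-0.14],
    [2,[0.4,4,0],-0.14],
    [2,[0.4,4,0],-0.14],
    [2,[0.4,4,0],-0.14],
    [2,[0.4,4,0],-0.14],
    [2,[0.4,4,0],-0.14]
  ]
}}

```text
clock: 3.8
position: [0.4571, -0.0411, 0.2763]
ee_rot: [0.65, -0.649, 0.28, -0.279]
contact_force: [0.4, 0.5, -2.5]
width: 0.0274
```

Emit:
{"name": "arm_command", "arguments": {
  "commands": [
    [2,[0.4,4,0],-0.14],
    [2,[0.4,4,0],-0.14],
    [2,[0.4,4,0],-0.14],
    [2,[0.4,3,0],-0.14],
    [2,[0.34,1.65,0],-0.054],
    [2,[0,0,0],0],
    [2,[0,0,0],0]
  ]
}}

```text
clock: 4.5
position: [0.4764, 0.1194, 0.2761]
ee_rot: [-0.539, 0.54, -0.457, 0.457]
contact_force: [0.3, -0.1, -2.2]
width: 0.0271
```

```bash
cat >> h.py <<'E'
from scipy.spatial.transform import Rotation as Ro
def st():
    s=manip.get_state(); w,x,y,z=s['ee_rot'];M=Ro.from_quat([x,y,z,w]).as_matrix()
    print('t',s['clock'],'pos',s['position'].round(4),'yaw',round(float(np.degrees(np.arctan2(M[1,0],M[0,0]))),2),'F',s['contact_force'].round(1),'M',s['moment'].round(2),'w',round(s['width'],4)); return s
E
python3 - <<'E'
from h import *
st(); snap('scene','s2'); snap('top','t2'); snap('wrist','w2')
E
```

```text
t 4.5 pos [0.4764 0.1194 0.2761] yaw -80.53 F [ 0.3 -0.1 -2.2] M [0.   0.04 0.01] w 0.0271
```

View pics/s2.png

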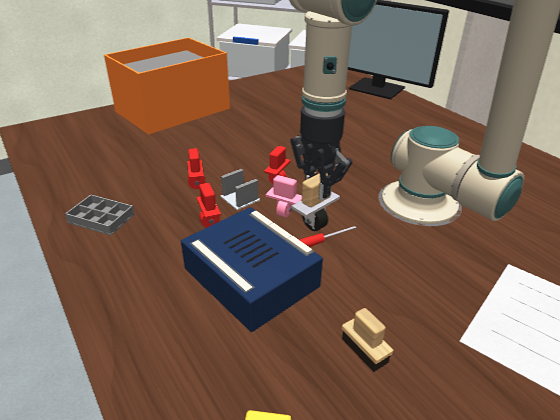

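View pics/w2.png

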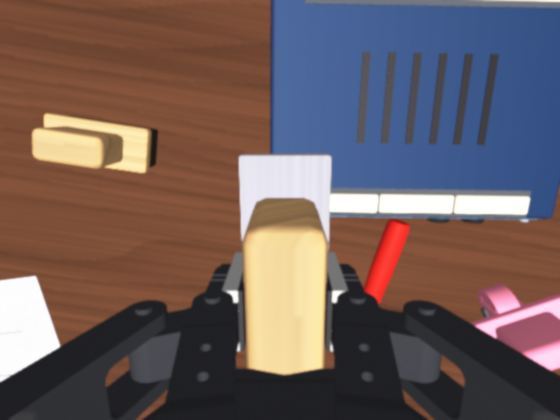

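I overshot y by about 3.5 cm, with the roller still high and clear. In the wrist view the strip is at (430,203) and the roller is held straight. I'll correct, then lower to just above section 1.

Emit:
{"name": "arm_command", "arguments": {
  "commands": [
    [2,[-0.16,-1.7,0],-0.012],
    [2,[-0.16,-1.66,0],-0.012],
    [2,[0,0,-2.5],0],
    [2,[0,0,-2.5],0],
    [2,[0,0,-1.8],0],
    [2,[0,0,0],0],
    [2,[0,0,0],0]
  ]
}}

```text
clock: 5.35
position: [0.4741, 0.0852, 0.2087]
ee_rot: [-0.533, 0.533, -0.464, 0.464]
contact_force: [1.0, -0.1, -2.7]
width: 0.0269
```

```bash
python3 - <<'E'
from h import *
st(); im=snap('top','t3'); 
cv2.imwrite('pics/t3c.png',cv2.resize(im['pixels'][150:230,180:330,::-1],None,fx=5,fy=5,interpolation=cv2.INTER_CUBIC))
im=snap('scene','s3')
cv2.imwrite('pics/s3c.png',cv2.resize(im['pixels'][150:300,250:400,::-1],None,fx=4,fy=4,interpolation=cv2.INTER_CUBIC))
E
```

```text
t 5.35 pos [0.4741 0.0852 0.2087] yaw -82.09 F [ 1.  -0.1 -2.7] M [ 0.03 -0.02  0.05] w 0.0269
```

View pics/t3c.png

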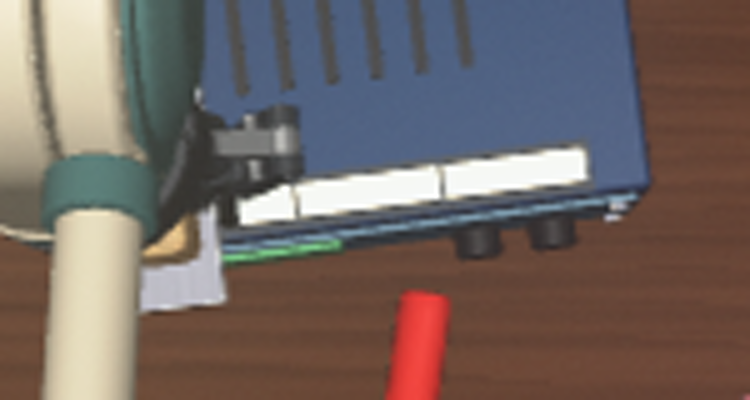

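View pics/s3c.png

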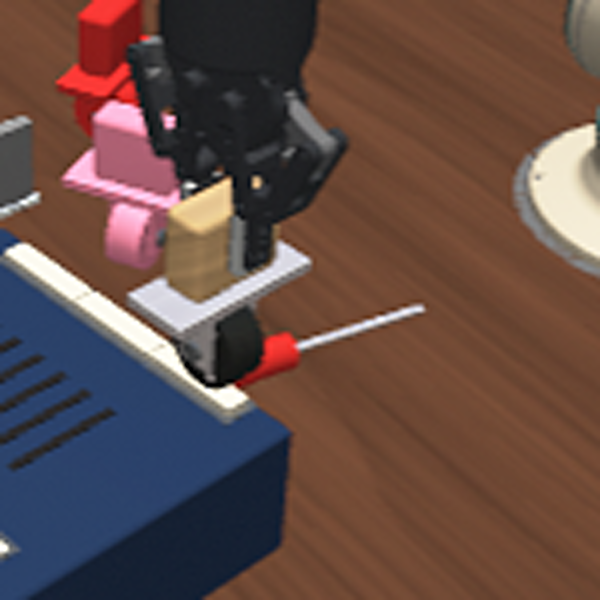

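```bash
python3 - <<'E'
from h import *
th=np.radians(8.1);o=np.array([.4855,.0062])
def loc(q):
    d=q[...,:2]-o; return np.stack([d@[np.cos(th),np.sin(th)],d@[-np.sin(th),np.cos(th)],q[...,2]],-1)
for n in('t3','s3'):
    im=dict(np.load(f'pics/{n}.npz')); L=loc(pts(im)); hsv=cv2.cvtColor(im['pixels'],cv2.COLOR_RGB2HSV)
    m=(abs(L[...,0])<.07)&(abs(L[...,1]-.08)<.03)&(L[...,2]>.165)&(L[...,2]<.185)&(hsv[...,2]>140)&(hsv[...,1]<60)
    q=L[m]; print(n,'plate',m.sum(),(np.percentile(q,[1,50,99],axis=0)*1000).round(1))
    m=(abs(L[...,0])<.05)&(abs(L[...,1]-.08)<.03)&(L[...,2]>.107)&(L[...,2]<.16)&(hsv[...,2]<60)
    q=L[m]; print('wheel',m.sum(),(np.percentile(q,[1,50,99],axis=0)*1000).round(1)) if m.sum() else None
E
```

```text
t3 plate 184 [[-4.580e+01  5.960e+01  1.770e+02]
 [-3.520e+01  7.120e+01  1.795e+02]
 [ 1.000e-01  9.190e+01  1.826e+02]]
wheel 15 [[-11.   55.4 143.9]
 [ -5.   57.1 148.3]
 [  1.4  59.7 152.5]]
s3 plate 266 [[-45.   60.5 176.5]
 [ 27.2  91.3 179.1]
 [ 48.4 100.1 182.3]]
wheel 205 [[ -7.8  62.2 115.5]
 [ 10.4  97.4 144.4]
 [ 20.5 105.6 159.6]]
```

The plate is centred over the strip (x -45..48 mm, y centre about 80 mm in the case frame), and the wheel bottom is at z≈113. I'll press gradually.

Emit:
{"name": "arm_command", "arguments": {
  "commands": [
    [2,[0,0,-0.5],0],
    [2,[0,0,-0.4],0],
    [2,[0,0,-0.1],0],
    [2,[0,0,-0.1],0],
    [2,[0,0,0],0]
  ],
  "grip_force": 110
}}

```text
clock: 5.95
position: [0.4745, 0.0859, 0.1981]
ee_rot: [0.534, -0.533, 0.464, -0.464]
contact_force: [-1.0, 0.2, 3.5]
width: 0.0267
```

Emit:
{"name": "arm_command", "arguments": {
  "commands": [
    [2,[0,0,-0.1],0],
    [2,[0.22,-1.58,0],0],
    [2,[0.23,-1.58,0],0],
    [2,[0.22,-1.58,0],0],
    [2,[0.23,-1.58,0],0],
    [2,[0.22,-1.58,0],0]
  ]
}}

```text
clock: 6.55
position: [0.4857, 0.0065, 0.1967]
ee_rot: [0.534, -0.533, 0.464, -0.464]
contact_force: [-0.2, 0.0, 4.3]
width: 0.0272
```

Emit:
{"name": "arm_command", "arguments": {
  "commands": [
    [2,[0.22,-1.58,0],0],
    [2,[0.23,-1.58,0],0],
    [2,[0.22,-1.58,0],0],
    [2,[0.23,-1.58,0],0],
    [2,[0.22,-1.58,0],0],
    [2,[0,0,0],0]
  ]
}}

```text
clock: 7.15
position: [0.4971, -0.0741, 0.1965]
ee_rot: [-0.533, 0.533, -0.464, 0.465]
contact_force: [0.6, -0.5, 5.3]
width: 0.0267
```

Emit:
{"name": "arm_command", "arguments": {
  "commands": [
    [2,[0,0,-0.15],0],
    [2,[-0.22,1.58,0],0],
    [2,[-0.23,1.58,0],0],
    [2,[-0.22,1.58,0],0],
    [2,[-0.23,1.58,0],0],
    [2,[-0.22,1.58,0],0],
    [2,[-0.22,1.58,0],0],
    [2,[-0.23,1.58,0],0],
    [2,[-0.22,1.58,0],0],
    [2,[-0.23,1.58,0],0],
    [2,[-0.22,1.58,0],0],
    [2,[0,0,0],0]
  ]
}}

```text
clock: 8.35
position: [0.4736, 0.0891, 0.195]
ee_rot: [0.535, -0.533, 0.463, -0.463]
contact_force: [1.6, -0.4, 4.9]
width: 0.0267
```

Emit:
{"name": "arm_command", "arguments": {
  "commands": [
    [2,[0,0,-0.15],0],
    [2,[0.22,-1.58,0],0],
    [2,[0.23,-1.58,0],0],
    [2,[0.22,-1.58,0],0],
    [2,[0.23,-1.58,0],0],
    [2,[0.22,-1.58,0],0],
    [2,[0.22,-1.58,0],0],
    [2,[0.23,-1.58,0],0],
    [2,[0.22,-1.58,0],0],
    [2,[0.23,-1.58,0],0],
    [2,[0.22,-1.58,0],0],
    [2,[0,0,0],0]
  ]
}}

```text
clock: 9.55
position: [0.4968, -0.0744, 0.1935]
ee_rot: [-0.533, 0.533, -0.464, 0.465]
contact_force: [2.1, 0.2, 6.0]
width: 0.027
```

Emit:
{"name": "arm_command", "arguments": {
  "commands": [
    [2,[0,0,-0.1],0],
    [2,[0,0,0],0]
  ]
}}

```text
clock: 9.75
position: [0.4967, -0.0731, 0.1934]
ee_rot: [0.533, -0.533, 0.464, -0.465]
contact_force: [-0.0, -0.1, 9.7]
width: 0.0265
```

Emit:
{"name": "arm_command", "arguments": {
  "commands": [
    [2,[0,0,-0.1],0],
    [2,[0,0,0],0]
  ]
}}

```text
clock: 9.95
position: [0.4968, -0.0731, 0.1932]
ee_rot: [0.533, -0.533, 0.463, -0.465]
contact_force: [-0.5, -0.5, 14.5]
width: 0.0267
```

The hard stop is reached and force now climbs about 5 N per mm. I'll press a bit more and roll full passes.

Emit:
{"name": "arm_command", "arguments": {
  "commands": [
    [2,[0,0,-0.15],0],
    [2,[0.07,-0.5,0],0],
    [2,[0,0,0],0],
    [2,[-0.22,1.58,0],0],
    [2,[-0.23,1.58,0],0],
    [2,[-0.22,1.58,0],0],
    [2,[-0.23,1.58,0],0],
    [2,[-0.22,1.58,0],0]
  ]
}}

```text
clock: 10.75
position: [0.4866, 0.0006, 0.1931]
ee_rot: [-0.533, 0.534, -0.462, 0.466]
contact_force: [-3.4, -2.4, 22.2]
width: 0.0268
```

Emit:
{"name": "arm_command", "arguments": {
  "commands": [
    [2,[-0.22,1.58,0],0],
    [2,[-0.23,1.58,0],0],
    [2,[-0.22,1.58,0],0],
    [2,[-0.23,1.58,0],0],
    [2,[-0.22,1.58,0],0],
    [2,[0,0,0],0]
  ]
}}

```text
clock: 11.35
position: [0.4751, 0.082, 0.193]
ee_rot: [0.535, -0.533, 0.463, -0.465]
contact_force: [-2.7, 0.1, 23.0]
width: 0.027
```

Emit:
{"name": "arm_command", "arguments": {
  "commands": [
    [2,[0.22,-1.58,0],0],
    [2,[0.23,-1.58,0],0],
    [2,[0.22,-1.58,0],0],
    [2,[0.23,-1.58,0],0],
    [2,[0.22,-1.58,0],0],
    [2,[0.22,-1.58,0],0],
    [2,[0.23,-1.58,0],0],
    [2,[0.22,-1.58,0],0],
    [2,[0.23,-1.58,0],0],
    [2,[0.22,-1.58,0],0],
    [2,[0,0,0],0]
  ]
}}

```text
clock: 12.45
position: [0.4981, -0.0801, 0.1929]
ee_rot: [-0.533, 0.533, -0.463, 0.466]
contact_force: [-2.1, -1.6, 21.5]
width: 0.0268
```

Emit:
{"name": "arm_command", "arguments": {
  "commands": [
    [2,[0,0,1],0],
    [2,[0,0,3],0],
    [2,[0,0,4.3],0],
    [2,[-0.5,-2,0],0.14],
    [2,[-0.5,-2,0],0.14],
    [2,[-0.5,-2,0],0.14],
    [2,[-0.5,-2,0],0.14],
    [2,[-0.5,-2,0],0.14],
    [2,[-0.5,-2,0],0.14],
    [2,[0,0,0],0]
  ]
}}

```text
clock: 13.45
position: [0.4651, -0.1987, 0.2708]
ee_rot: [-0.676, 0.676, -0.208, 0.205]
contact_force: [-0.4, 0.0, -2.3]
width: 0.0269
```

```bash
python3 - <<'E'
from h import *
st(); im=snap('top','t4'); z=pts(im)
th=np.radians(8.1);o=np.array([.4855,.0062]); d=z[...,:2]-o; cx=d@[np.cos(th),np.sin(th)]; cy=d@[-np.sin(th),np.cos(th)]
for yc in(.0645,0,-.0645):
  for dy in(-.02,0,.02):
    mm=(abs(cx)<.005)&(abs(cy-yc-dy)<.008); print(yc,dy,mm.sum(),np.median(z[mm][:,2]).round(4))
mr=(abs(cx-.172)<.005)&(abs(cy)<.08); print('rear',np.median(z[mr][:,2]),'case',np.median(z[(abs(cx-.035)<.005)&(abs(cy)<.08)][:,2]))
cv2.imwrite('pics/t4c.png',cv2.resize(im['pixels'][90:290,180:440,::-1],None,fx=3,fy=3,interpolation=cv2.INTER_CUBIC))
t2=cv2.imread('pics/t2.png'); cv2.imwrite('pics/t2c.png',cv2.resize(t2[190:245,345:420],None,fx=8,fy=8,interpolation=cv2.INTER_CUBIC))
E
```

```text
t 13.45 pos [ 0.4651 -0.1987  0.2708] yaw -33.99 F [-0.4  0.  -2.3] M [-0.01 -0.03  0.  ] w 0.0269
0.0645 -0.02 34 0.0986
0.0645 0 34 0.0987
0.0645 0.02 33 0.0986
0 -0.02 34 0.0988
0 0 35 0.0987
0 0.02 34 0.0987
-0.0645 -0.02 34 0.0995
-0.0645 0 34 0.0985
-0.0645 0.02 32 0.0992
rear 0.0984862160856596 case 0.09697781690404061
```

View pics/t4c.png

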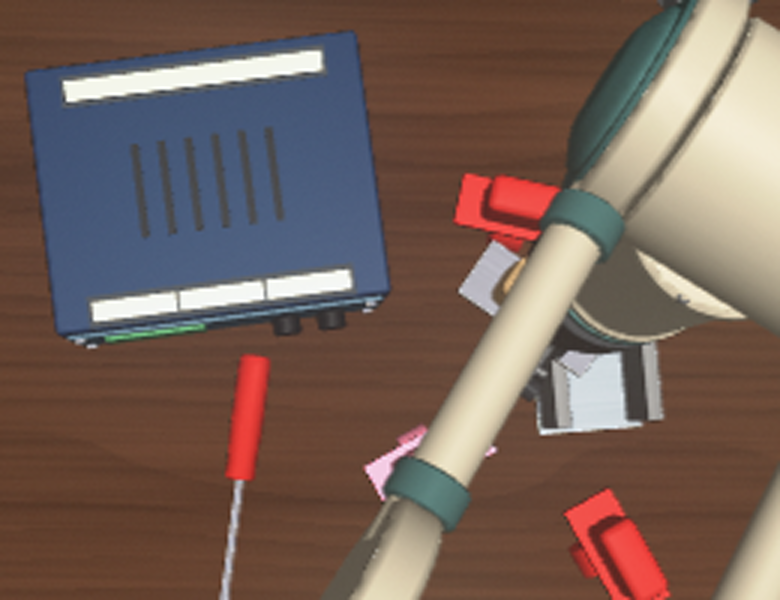

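View pics/t2c.png

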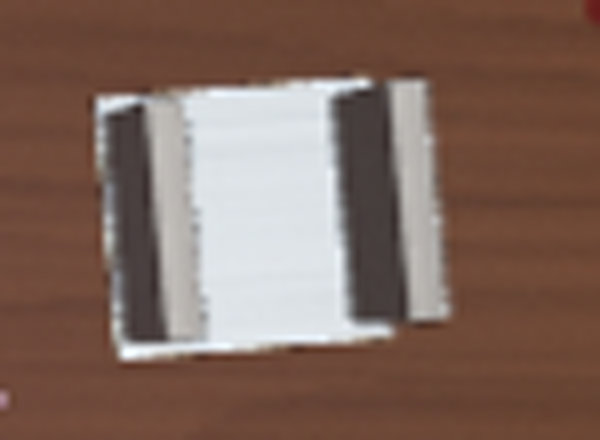

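All three sections now read 98.5–99.5 mm, in line with the rear strip at 98.5. Next I measure the empty stand.

```bash
python3 - <<'E'
from h import *
im=dict(np.load('pics/t2.npz'));K,R,t=im['intrinsics'],im['R'],im['t']; C=-R.T@t
def onplane(uv,h):
    uv=np.asarray(uv,float); d=np.c_[(uv[:,0]-K[0,2])/K[0,0],(uv[:,1]-K[1,2])/K[1,1],np.ones(len(uv))]@R
    return (C+d*((h-C[2])/d[:,2])[:,None])[:,:2]*1000
A=lambda l:[((x+.5)/8-.5+345,(y+.5)/8-.5+190) for x,y in l]
q=onplane(A([(147,97),(185,97),(168,340),(205,338),(390,82),(427,82),(413,320),(450,317)]),.07);print(q.round(1),q.mean(0))
P=pts(im); m=(abs(P[...,2]-.07)<.006)&(np.hypot(P[...,0]-.43,P[...,1]+.285)<.065)
r=cv2.minAreaRect((P[m][:,:2]*1000).astype(np.float32)); print(m.sum(),r)
E
```

```text
[[ 461.4 -242.4]
 [ 461.5 -253.3]
 [ 392.2 -248.8]
 [ 392.9 -259.4]
 [ 466.8 -312.2]
 [ 467.  -322.8]
 [ 398.9 -318.9]
 [ 399.9 -329.5]] [ 430.07337794 -285.91507897]
344 ((429.6207580566406, -284.615234375), (69.24751281738281, 82.80491638183594), 5.013485908508301)
```

Emit:
{"name": "arm_command", "arguments": {
  "commands": [
    [2,[-0.7,-1.8,0],0.14],
    [2,[-0.7,-1.8,0],0.14],
    [2,[-0.7,-1.8,0],0.14],
    [2,[-0.7,-1.8,0],0.14],
    [2,[-0.68,-1.6,0],0.124],
    [2,[0,0,0],0],
    [2,[0,0,-2.5],0],
    [2,[0,0,-2],0],
    [2,[0,0,0],0]
  ]
}}

```text
clock: 14.4
position: [0.4306, -0.282, 0.2246]
ee_rot: [0.709, -0.704, -0.03, 0.034]
contact_force: [-0.7, 0.3, -2.2]
width: 0.0271
```

```bash
python3 - <<'E'
from h import *
st(); im=snap('wrist','w5'); im=snap('scene','s5')
cv2.imwrite('pics/s5c.png',cv2.resize(im['pixels'][110:260,160:310,::-1],None,fx=4,fy=4,interpolation=cv2.INTER_CUBIC))
E
```

```text
t 14.4 pos [ 0.4306 -0.282   0.2246] yaw 5.17 F [-0.7  0.3 -2.2] M [0.07 0.02 0.02] w 0.0271
```

View pics/s5c.png

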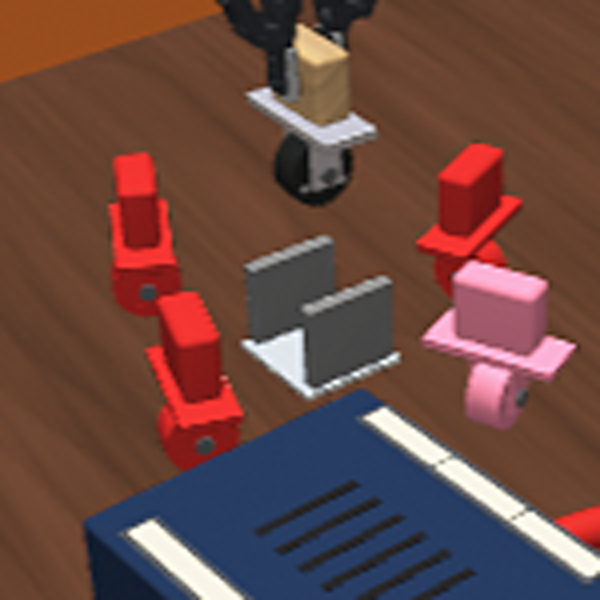

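View pics/w5.png

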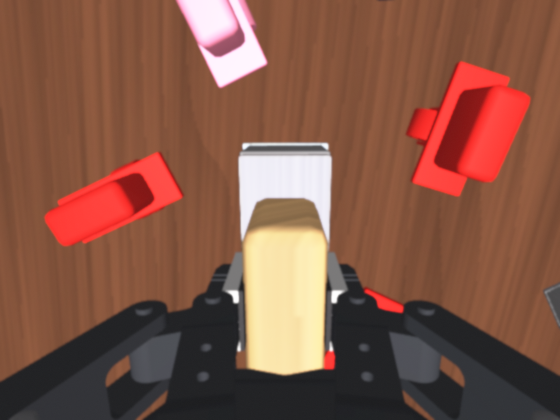

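The roller is upright above the stand: in the wrist view the plate at (285,195) is parallel to the stand. I'll shift -4.5 mm in y and lower.

Emit:
{"name": "arm_command", "arguments": {
  "commands": [
    [2,[0,-0.45,0],0],
    [2,[0,0,-3],0],
    [2,[0,0,-3],0],
    [2,[0,0,-2.5],0],
    [2,[0,0,-2],0],
    [2,[0,0,-0.6],0],
    [2,[0,0,-0.2],0],
    [2,[0,0,0],0]
  ]
}}

```text
clock: 15.3
position: [0.4331, -0.2903, 0.1159]
ee_rot: [-0.706, 0.707, 0.033, -0.032]
contact_force: [-0.3, 0.6, -2.0]
width: 0.0273
```

```bash
python3 - <<'E'
from h import *
st(); im=snap('scene','s6')
cv2.imwrite('pics/s6c.png',cv2.resize(im['pixels'][110:260,160:310,::-1],None,fx=4,fy=4,interpolation=cv2.INTER_CUBIC))
E
```

```text
t 15.3 pos [ 0.4331 -0.2903  0.1159] yaw 5.27 F [-0.3  0.6 -2. ] M [ 0.   -0.01  0.01] w 0.0273
```

View pics/s6c.png

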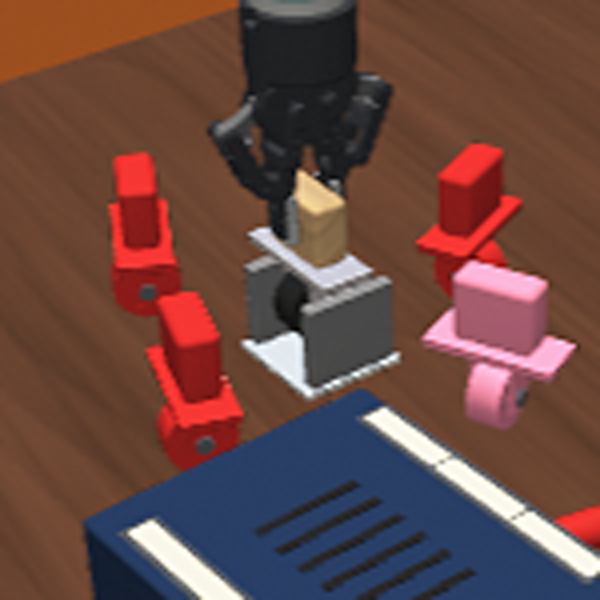

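Emit:
{"name": "arm_command", "arguments": {
  "commands": [
    [2,[-0.25,0.35,0],0],
    [2,[0,0,-0.3],0],
    [2,[0,0,-0.3],0],
    [2,[0,0,-0.15],0],
    [2,[0,0,0],0]
  ]
}}

```text
clock: 15.85
position: [0.4297, -0.286, 0.1078]
ee_rot: [0.706, -0.706, -0.033, 0.033]
contact_force: [-2.2, 0.7, 2.1]
width: 0.027
```

The plate rests on the stand (force went from -2 to +2 N). I'll release and lift.

Emit:
{"name": "arm_command", "arguments": {
  "commands": [
    [2,[0,0,0],0],
    [3.5,[0,0,0],0],
    [6,[0,0,0],0],
    [6,[0,0,0],0],
    [6,[0,0,0],0],
    [6,[0,0,0],0]
  ]
}}

```text
clock: 16.45
position: [0.4298, -0.2862, 0.1073]
ee_rot: [-0.706, 0.706, 0.033, -0.033]
contact_force: [0.2, 0.4, 0.3]
width: 0.0601
```

Emit:
{"name": "arm_command", "arguments": {
  "commands": [
    [6,[0,0,1],0],
    [6,[0,0,3],0],
    [6,[0,0,4],0],
    [6,[0,0,4],0],
    [6,[0,0,2],0],
    [6,[0,-3,0],0],
    [6,[0,-4,0],0],
    [6,[0,-4,0],0],
    [6,[0,-4,0],0],
    [6,[0,-4,0],0],
    [6,[0,0,0],0]
  ]
}}

```text
clock: 17.55
position: [0.4293, -0.4815, 0.2471]
ee_rot: [-0.705, 0.708, 0.031, -0.031]
contact_force: [0.3, 0.8, -0.3]
width: 0.06
```

```bash
python3 - <<'E'
from h import *
st(); im=snap('scene','s7')
cv2.imwrite('pics/s7c.png',cv2.resize(im['pixels'][110:310,160:360,::-1],None,fx=3,fy=3,interpolation=cv2.INTER_CUBIC))
im=snap('top','t7')
P=pts(im);z=P[...,2]; near=np.hypot(P[...,0]-.43,P[...,1]+.286)<.06
for a,b,n in((.12,.135,'handle'),(.074,.083,'plate')):
    m=near&(z>a)&(z<b); print(n,m.sum(),cv2.minAreaRect((P[m][:,:2]*1000).astype(np.float32)),np.median(z[m]))
cv2.imwrite('pics/t7c.png',cv2.resize(im['pixels'][90:290,180:440,::-1],None,fx=3,fy=3,interpolation=cv2.INTER_CUBIC))
E
```

```text
t 17.55 pos [ 0.4293 -0.4815  0.2471] yaw 5.08 F [ 0.3  0.8 -0.3] M [ 0.06 -0.01 -0.04] w 0.06
handle 354 ((429.54730224609375, -284.4082946777344), (27.987560272216797, 59.52611541748047), 5.265430927276611) 0.12792202392241728
plate 328 ((430.7076721191406, -284.8545837402344), (42.054931640625, 94.41690826416016), 5.435147762298584) 0.07871058007653797
```

View pics/s7c.png

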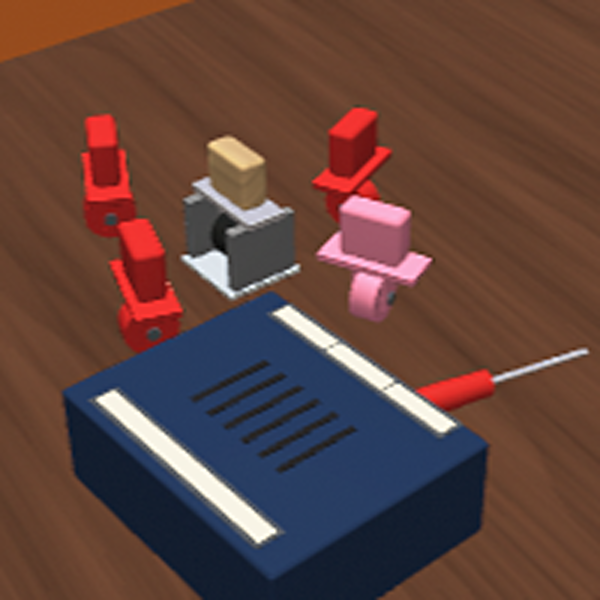

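View pics/t7c.png

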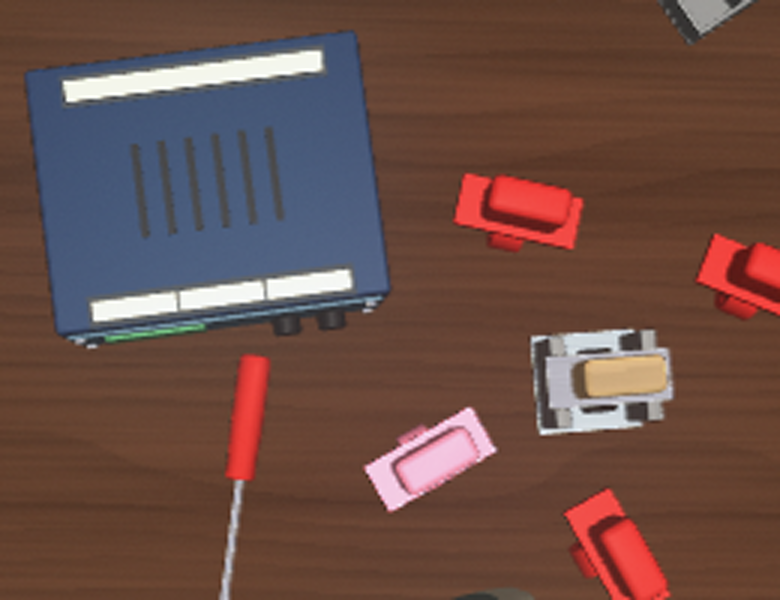

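Both views show the roller hanging square in its stand, the strip flush and the look-alikes where they were. I'm handing in.

```bash
python3 -c "
from rig import manip
print(manip.sign_off())"
```

```text
the job is handed in; nothing more can be done
None
```

I took the roller from its stand and rolled it along the front trim strip in five passes. The first three went progressively deeper, and the last two were at about 22 N. I then hung it back in its stand, let go, and handed the job in at about 17.7 s.

- **Strip:** after rolling, the three sections read 98.5–99.5 mm high by depth, and the rear strip, which was already home, reads 98.5 mm. The 99.5 mm is one spot on section 3; the other spots there read 98.5 and 99.2 mm, so I took it as noise. During the last passes the wheel was against a hard stop.
- **Roller:** it hangs upright and square, within about 1 mm and 0.3° of the stand's centre and direction. The plate top is at 78.7 mm, against 78 mm expected.
- **Look-alikes:** the pink and red ones appear unmoved in the last pictures.

Two moves missed their targets while the roller was clear of everything. I overshot by about 3.5 cm on the way to the strip, and was about 4 mm off over the stand. I corrected both before making contact.

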